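# Tip a paperback onto the scan mat and start the scan

### The arm

A 6-joint arm with a two-finger parallel gripper is mounted at the origin on the work surface. World frame = base frame: x ahead of the robot, y to its left, z up, the work surface at z = 0. Lengths are in m, angles in degrees, forces in N, time in s.
With the tool pointing down it reaches from about 0.4 to 0.825 m from the base axis. Payload 7 kg.
Tool frame: the origin (TCP) lies on the centre line of the jaws, within the pads' length; the fingertips stand 14 mm ahead of it and the grasp point (between the pads) lies 5 mm behind it; z points along the fingers, y is the line along which they close (so a half turn about z gives the same grasp; the last joint's range is limited). The gripper opens to 88 mm and grips with 3 to 60 N. Pads are 19 mm wide; open, the fingers measure 130 mm over their backs; the gripper's body (78 mm by 193 mm) begins 47 mm behind the grasp point.
Start: joints at [-60.785, 20.546, 0.682, 0, -70.136, -16.507], TCP at [0.148, -0.658, 0.214] pointing down, gripper open.
Joint ranges: [-176.03, 176.03], [-82.01, 121.73], [-58.28, 71.71], [-173.87, 95.51], [-174.79, -0.11], [-173.66, 173.66]. Speed limits (degrees/s): [136.94, 136.94, 172.46, 180, 180, 180].

### API

Orientations are given as [roll, pitch, yaw] about the fixed x, y, z axes, in that order (R = Rz(yaw) Ry(pitch) Rx(roll)).
In Python, from plant import r gives the robot as it stands.
- The arm moves only by the tool send_rows, never from a script. Its argument "steps" is a list of rows, each an object with "dp": the shift along the tool's x, y, z in mm, a list of three; "roll": the turn about the tool's z in rad; "jaw": the opening in per cent of the stroke, from 0 (shut) to 100 (fully open). In form: [{"dp": [tx, ty, tz], "roll": roll, "jaw": jaw}, ...]. A call has 1 to 5 rows; each row is the pose to reach, as a shift and turn from the pose commanded when the call began, along the tool's axes at that moment; what a row does not reach only later rows make up. A row lasts 1/8 s, in which the tool goes at most 62.5 mm and 10.7 degrees, less where a joint would pass 70% of its speed; a pose out of reach is approached as far as the arm can. A call with a gripper value outside its range is refused whole. The fingers move at their own pace and stop on an object; "newtons" is the grip in N (left out, the last holds). Time passes only in rows, so rows that repeat a pose let the fingers close. It gives the time, the measured TCP pose, the force, the opening and the grip force at its end, in the units of the state.
- r.get_state(): the state, without advancing time (a new reading comes with each control period).
- r.capture(name): name is "side" or "top"; returns a dict with "image" (384x512x3 uint8, blue, green, red), "K" (3x3 intrinsics, pixels), "dist" ([k1, k2, p1, p2, k3] as OpenCV has them; the pictures are not rectified), "rvec" (rotation vector, rad) and "tvec" (3), from world to camera coordinates, as OpenCV has them. Camera axes: x right, y down, z forward; pixel columns grow to the right and rows downward; lengths in m; the calibration is good to about 2 mm. A picture is of the moment at which its call begins. There is no depth.
- r.close_job(): hands the job in; it is judged then, once.
The state is a dict: "time_s": time; "joints": joint angles; "qd": joint speeds; "joint_torque": joint torques, N m; "tcp_pos": TCP position; "eef_rot": TCP orientation; "contact_force": force on the tool from outside, world axes, zero at the start; "moment": the same for the moment, N m; "gripper_width": finger opening in m; "gripper_force": force on a finger pad.
Only numpy, scipy, OpenCV 4.12 (cv2) and the standard library are available. Lean on these libraries where they do the work, as an engineer would, in place of code of your own. Each camera call takes 0.05 s, during which the arm holds its last target. There are 200 camera calls.

### The job

Push the standing green paperback near its top, against its front cover, so that it topples where it stands and lies flat, front cover up, wholly inside the yellow frame on the scan mat. Do not pick it up or shove it along. Then press the red scan button fully down with a fingertip, let it go, and leave everything else on the desk as it is.

Things in the scene. Friction and masses are not known exactly. Their poses are not given: they have to be found in the camera images.
- green_book: green paperback, 28 thick (its x) x 111 wide (its y) x 178 mm tall (its z), about 220 g, standing upright on the scan mat just inside one end of the yellow frame. Origin: centre of its foot (underside). Its front cover, with a white panel and a yellow band, is its -x face and looks away from the middle of the frame; its plain back cover, the +x face, looks along the frame. Once pushed over its foot edge at the top it falls on by itself
- green_mid (a point): centre of the green book, half-way up its height, width and thickness; axes as the book's
- top_spine (a point): corner of the green book, at its top end (as it stands) on its spine side (+y), midway through the thickness
- top_open (a point): corner of the green book, at its top end (as it stands) on its open side (-y), midway through the thickness
- foot_spine (a point): corner of the green book, at its foot end (as it stands) on its spine side (+y), midway through the thickness
- foot_open (a point): corner of the green book, at its foot end (as it stands) on its open side (-y), midway through the thickness
- frame (a point): centre of the yellow frame printed on the fixed grey scan mat (mat 300 x 220 mm, 3 mm thick), on the mat's top face. The space inside the yellow lines (6 mm wide) is 240 mm along its x and 160 mm along its y. The book stands at its -x end and its +x points from the book along the frame; the mat may be turned by up to about 110 degrees either way from world +x
- scan_top (a point): top centre of the round red scan button (40 mm across, sprung, 6 mm travel, about 5 N fully down, pressed straight down) in its black housing, fixed on the desk to the left or right of the mat; the cup stands on the other side
- scan (a joint): travel of the scan button in m: 0 released, 0.006 fully down
- blue_book: blue paperback, 28 x 111 x 178 mm, standing loose on the desk left of the mat and farther off; origin at the centre of its foot; leave it
- cup: white paper coffee cup with black lid and brown sleeve, 82 mm across, 120 mm tall; origin under its centre; leave it
- mouse: black computer mouse, 100 x 60 x 34 mm, right and farther off; origin under its centre; leave it
- cactus: cactus in a glass pot with wooden band, 84 mm across, 142 mm tall, left; origin under its centre; leave it
- ink: square amber ink bottle, 45 x 45 x 68 mm, behind the mat, a little left; origin under its centre; leave it
- pens: dark wooden pen block with three pens, 60 x 60 mm, 145 mm tall over the pens, right; origin under its centre; leave it
Mind the look-alikes: they are no part of the job. What is shaped like the part that bears scan_top but blue or pink is not meant.

How it is judged:
By the outcome, as a careful person would: the job done as asked, in the order asked, and still so for the second after the job is handed in, with the robot touching nothing.
It also fails if it takes over 42 s, if anything falls off the work surface, if the arm or the gripper's body presses on something with over 40 N, if the wrist force passes 120 N, or if a joint passes its speed limit or range.

## Working session

There is one attempt and no reset: what is moved stays moved. The work goes in short steps, Python scripts to look and compute and a tool call to move; the robot and the scene stay as the last step left them, time stands still between calls to the robot, and variables do not carry over. Pictures are saved under pics/ and viewed, at most 10 in all, crops included, and the job is handed in when it is done.

Besides the shell and the picture viewer there is one more tool, called after ">>>" in YAML: its name, and indented under it one key for each argument. send_rows: Moves the arm, as the interface text tells. Its arguments: {"type":"object","properties":{"steps":{"type":"array","items":{"type":"object","properties":{"dp":{"type":"array","items":{"type":"number"}},"roll":{"type":"number"},"jaw":{"type":"number"}}}},"newtons":{"type":"number"}},"required":["steps"]}

```bash
ls; mkdir -p pics; python3 - <<'E'
from plant import r
import cv2,pickle
d={}
for n in("side","top"):
    c=r.capture(n);d[n]=c;cv2.imwrite(f"pics/{n}0.png",c["image"])
    R=cv2.Rodrigues(c["rvec"])[0];print(n,(-R.T@c["tvec"].reshape(3)).round(3))
pickle.dump(d,open("cam0.pkl","wb"))
print(r.get_state())
E
```

```text
pics
side [ 0.515 -0.894  1.161]
top [0.499 0.004 1.542]
{'time_s': 0.1, 'joints': array([-6.07860775e+01,  2.05873952e+01,  6.36344742e-01, -1.76410802e-02,
       -7.01345344e+01, -1.65077089e+01]), 'qd': array([-0.04115466, -0.18853929,  0.20070421,  0.08665328,  0.06560347,
       -0.03517122]), 'joint_torque': array([-1.52602523e-03, -5.84161627e+01,  2.93753922e+01,  7.01563016e+00,
        1.02089092e-02, -5.86964052e-05]), 'tcp_pos': array([ 0.14833933, -0.65801369,  0.21289561]), 'eef_rot': array([ 1.79913230e+02, -8.41986085e-03, -1.67299787e+02]), 'contact_force': array([-0.4349028 ,  0.34734322,  1.06471338]), 'moment': array([ 0.0150479 , -0.00110047,  0.05700218]), 'gripper_force': 0.0, 'gripper_width': 0.08773839302049978}
```

View pics/side0.png

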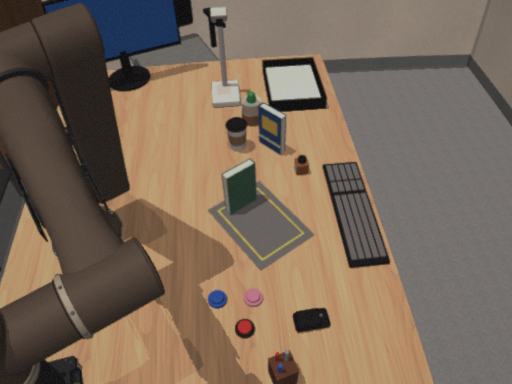

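View pics/top0.png

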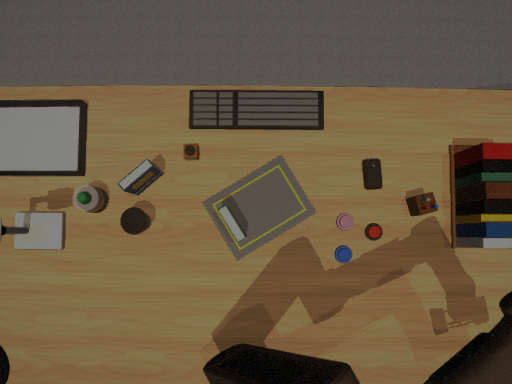

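Side: the green book stands at (240,187) on the mat, with its plain green back towards the middle of the frame. The frame spans about (218–304, 190–258). Candidates for the button are red (245,328), blue (217,298) and pink (254,297) in the side view, and red (373,232), blue (343,254) and pink (345,222) in the top view. Red fits the description, and I'll confirm it in an enlarged crop.

```bash
python3 - <<'E'
import cv2,pickle,numpy as np
d=pickle.load(open("cam0.pkl","rb"))
t=d["top"]["image"];s=d["side"]["image"]
f=lambda im,x,y,w,h,k:cv2.resize(im[y:y+h,x:x+w],None,fx=k,fy=k,interpolation=cv2.INTER_CUBIC)
a=np.hstack([f(t,195,148,130,120,3),f(s,205,150,130,120,3)])
b=np.hstack([f(t,325,205,65,65,3),f(s,205,280,65,65,3)])
b=cv2.copyMakeBorder(b,0,0,0,a.shape[1]-b.shape[1],cv2.BORDER_CONSTANT)
cv2.imwrite("pics/crops.png",np.vstack([a,b]))
E
```

```text
(no output)
```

View pics/crops.png

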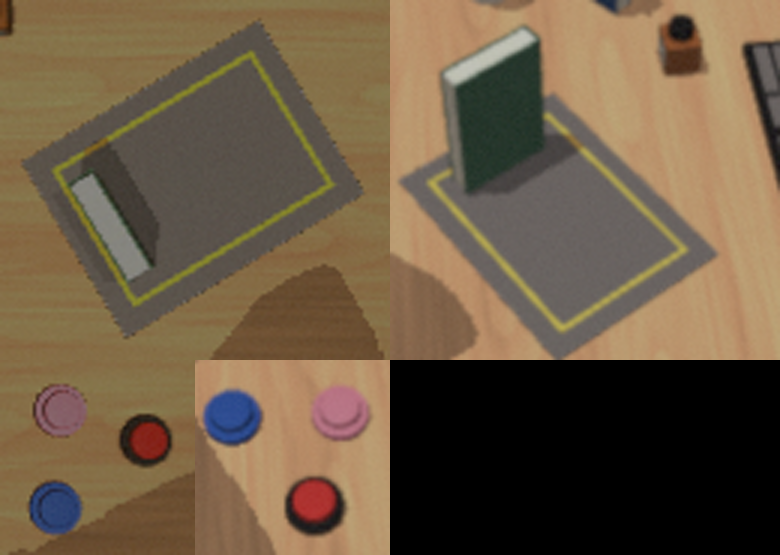

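Crop: the red button in the black housing is at top (374,232) and side (244,326). It fits the description; the blue and pink ones are look-alikes. The book's white top edge runs from (218,209) to (246,240) in the top view. The frame is clear in both views.

```bash
cat > h.py <<'E'
import cv2,numpy as np
def norm(c,p):
    return cv2.undistortPoints(np.array(p,float).reshape(-1,1,2),c["K"],c["dist"]).reshape(-1,2)
def P(c): return np.c_[cv2.Rodrigues(c["rvec"])[0],c["tvec"].reshape(3)]
def plane(c,p,z):
    R=P(c)[:,:3];o=-R.T@c["tvec"].reshape(3);d=np.c_[norm(c,p),np.ones(len(p))]@R
    return o+d*((z-o[2])/d[:,2])[:,None]
def tri(a,p,b,q):
    X=cv2.triangulatePoints(P(a),P(b),norm(a,p).T,norm(b,q).T);return (X[:3]/X[3]).T
E
python3 - <<'E'
import pickle,numpy as np;from h import *
np.set_printoptions(precision=4,suppress=True)
d=pickle.load(open("cam0.pkl","rb"));T,S=d["top"],d["side"]
def cv(p,ox,oy,x0,y0): return (np.array(p,float)-[ox,oy]+.5)/3-.5+[x0,y0]
t=lambda p:cv(p,0,0,195,148); s=lambda p:cv(p,390,0,205,150)
ft=t([(54,170),(252,54),(333,184),(135,304)]); fs=s([(430,182),(548,113),(686,248),(561,329)])
a=plane(T,ft,.003);b=plane(S,fs,.003)
print("frame top\n",a,"\nside\n",b);print("tri\n",tri(T,ft,S,fs))
c=a.mean(0);print("centre",c,b.mean(0),"edges",[np.linalg.norm(a[i]-a[i-1]) for i in range(4)])
m=t([(22,163),(260,22),(362,190),(128,338)]);mm=plane(T,m,.003);print("mat c",mm.mean(0))
for q in(a,b,mm):
    e=(q[1]-q[0])+(q[2]-q[3]);print("yaw",np.degrees(np.arctan2(e[1],e[0])))
# book top: spine/open ends  top order: left-front, left-back, right-back, right-front (top view)
bt=t([(69,184),(95,173),(155,264),(129,281)])
bs=s([(444,72),(528,28),(540,38),(455,83)])
print("top-plane",plane(T,bt,.181)); print("side-plane",plane(S,bs,.181))
print("tri centre",tri(T,[bt.mean(0)],S,[bs.mean(0)]))
print("foot back edge",plane(S,s([(465,193),(544,150)]),.003))
def red(c,x,y):
    h=cv2.cvtColor(c["image"],cv2.COLOR_BGR2HSV).astype(int)
    k=((h[...,0]<8)|(h[...,0]>172))&(h[...,1]>170)&(h[...,2]>60)
    yy,xx=np.nonzero(k);w=(abs(xx-x)<14)&(abs(yy-y)<14);print(w.sum());return [xx[w].mean(),yy[w].mean()]
p,q=red(T,374,232),red(S,244,326);print(p,q,"button",tri(T,[p],S,[q]))
E
```

```text
frame top
 [[ 0.5864  0.1405  0.003 ]
 [ 0.7133 -0.0724  0.003 ]
 [ 0.5728 -0.1599  0.003 ]
 [ 0.4432  0.0523  0.003 ]] 
side
 [[ 0.4477  0.0494  0.003 ]
 [ 0.5902  0.1384  0.003 ]
 [ 0.7198 -0.0731  0.003 ]
 [ 0.5751 -0.1604  0.003 ]]
tri
 [[ 0.5186  0.1389 -0.0903]
 [ 0.6282 -0.0652  0.2447]
 [ 0.6337 -0.1581  0.133 ]
 [ 0.5138  0.057  -0.3299]]
centre [ 0.5789 -0.0099  0.003 ] [ 0.5832 -0.0114  0.003 ] edges [np.float64(0.16810506759502816), np.float64(0.24783113194318593), np.float64(0.16551681729782666), np.float64(0.2486594032841503)]
mat c [ 0.5789 -0.0094  0.003 ]
yaw -58.8875185715345
yaw 31.55266112363475
yaw -58.20393975809868
top-plane [[0.563  0.1103 0.181 ]
 [0.5736 0.0857 0.181 ]
 [0.4876 0.028  0.181 ]
 [0.4714 0.0526 0.181 ]]
side-plane [[0.4776 0.0482 0.181 ]
 [0.5691 0.1024 0.181 ]
 [0.5804 0.086  0.181 ]
 [0.4882 0.0314 0.181 ]]
tri centre [[0.526  0.0692 0.1782]]
foot back edge [[0.4863 0.0293 0.003 ]
 [0.5802 0.0822 0.003 ]]
129
164
[np.float64(374.1162790697674), np.float64(231.45736434108528)] [np.float64(244.21341463414635), np.float64(326.390243902439)] button [[ 0.5027 -0.3798  0.013 ]]
```

```bash
cat > to.py <<'E'
# python3 to.py x y z [yaw] : shift in tool axes (mm) and roll (rad) from the present pose
import sys,numpy as np
from plant import r
from scipy.spatial.transform import Rotation as Ro
a=list(map(float,sys.argv[1:]));s=r.get_state();R=Ro.from_euler("xyz",s["eef_rot"],degrees=True).as_matrix()
print("t",round(s["time_s"],2),"pos",s["tcp_pos"].round(4),"rot",s["eef_rot"].round(2),"dp",(1000*R.T@(np.array(a[:3])-s["tcp_pos"])).round(1))
if len(a)>3: print("roll",round(-np.radians((a[3]-s["eef_rot"][2]+180)%360-180),3))
print("F",s["contact_force"].round(1),"w",round(s["gripper_width"],4))
E
python3 to.py .45 -.3 .31 -58.6
```

```text
t 0.1 pos [ 0.1483 -0.658   0.2129] rot [ 1.7991e+02 -1.0000e-02 -1.6730e+02] dp [-373.   283.1  -96.7]
roll -1.897
F [-0.4  0.3  1.1] w 0.0877
```

>>> send_rows:
  steps:
    - {"dp":[0,0,-60],"roll":-0.18,"jaw":0}
    - {"dp":[-60,45,-97],"roll":-0.36,"jaw":0}
    - {"dp":[-105,80,-97],"roll":-0.54,"jaw":0}
    - {"dp":[-150,115,-97],"roll":-0.72,"jaw":0}
    - {"dp":[-195,150,-97],"roll":-0.9,"jaw":0}

```text
time_s: 0.72
tcp_pos: [0.3047, -0.4698, 0.3107]
eef_rot: [-180.0, 0.0, -115.4]
contact_force: [1.9, 0.0, 0.3]
gripper_width: 0.043
gripper_force: 0.0
```

```bash
python3 to.py .45 -.3 .31 -58.6
```

```text
t 0.72 pos [ 0.3047 -0.4698  0.3107] rot [-1.800e+02  1.000e-02 -1.154e+02] dp [-215.7  -58.4    0.7]
roll -0.991
F [1.9 0.  0.3] w 0.043
```

>>> send_rows:
  steps:
    - {"dp":[-45,-12,0],"roll":-0.18,"jaw":0}
    - {"dp":[-90,-24,0],"roll":-0.36,"jaw":0}
    - {"dp":[-135,-36,0],"roll":-0.54,"jaw":0}
    - {"dp":[-175,-48,0],"roll":-0.72,"jaw":0}
    - {"dp":[-216,-58,0],"roll":-0.9,"jaw":0}

```text
time_s: 1.35
tcp_pos: [0.4505, -0.3007, 0.3105]
eef_rot: [180.0, 0.0, -63.8]
contact_force: [-0.5, -0.1, 0.6]
gripper_width: 0.0007
gripper_force: 0.0
```

```bash
python3 to.py .478 .149 .31 -58.6
```

```text
t 1.35 pos [ 0.4505 -0.3007  0.3105] rot [ 1.7999e+02  3.0000e-02 -6.3810e+01] dp [-391.4 -223.2    0.6]
roll -0.091
F [-0.5 -0.1  0.6] w 0.0007
```

>>> send_rows:
  steps:
    - {"dp":[-40,-23,0],"roll":-0.09,"jaw":0}
    - {"dp":[-85,-48,0],"roll":-0.09,"jaw":0}
    - {"dp":[-130,-74,0],"roll":-0.09,"jaw":0}
    - {"dp":[-175,-100,0],"roll":-0.09,"jaw":0}
    - {"dp":[-220,-125,0],"roll":-0.09,"jaw":0}

```text
time_s: 1.98
tcp_pos: [0.4661, -0.048, 0.3106]
eef_rot: [-180.0, 0.0, -59.0]
contact_force: [1.3, -0.6, 0.3]
gripper_width: 0.0007
gripper_force: 0.0
```

```bash
python3 to.py .478 .149 .31 -58.6
```

```text
t 1.98 pos [ 0.4661 -0.048   0.3106] rot [-1.8e+02  1.0e-02 -5.9e+01] dp [-162.7 -111.7    0.7]
roll -0.007
F [ 1.3 -0.6  0.3] w 0.0007
```

>>> send_rows:
  steps:
    - {"dp":[-42,-28,0],"roll":-0.007,"jaw":0}
    - {"dp":[-84,-57,0],"roll":-0.007,"jaw":0}
    - {"dp":[-126,-86,0],"roll":-0.007,"jaw":0}
    - {"dp":[-163,-112,0],"roll":-0.007,"jaw":0}
    - {"dp":[-163,-112,20],"roll":-0.007,"jaw":0}

```text
time_s: 2.6
tcp_pos: [0.4791, 0.1508, 0.291]
eef_rot: [-179.9, 0.0, -58.4]
contact_force: [-0.3, -0.3, -0.8]
gripper_width: 0.0003
gripper_force: 0.0
```

```bash
python3 to.py .478 .149 .17 -58.6;python3 - <<'E'
from plant import r
import cv2
from h import *
o=[]
for n,x,y in(("top",150,100),("side",170,100)):
    c=r.capture(n);o.append(cv2.resize(c["image"][y:y+190,x:x+190],None,fx=2,fy=2,interpolation=cv2.INTER_CUBIC))
cv2.imwrite("pics/pre.png",np.hstack(o))
E
```

```text
t 2.6 pos [0.4791 0.1508 0.291 ] rot [-1.799e+02  1.000e-02 -5.841e+01] dp [  1.    2.1 121. ]
roll 0.003
F [-0.3 -0.3 -0.8] w 0.0003
```

View pics/pre.png

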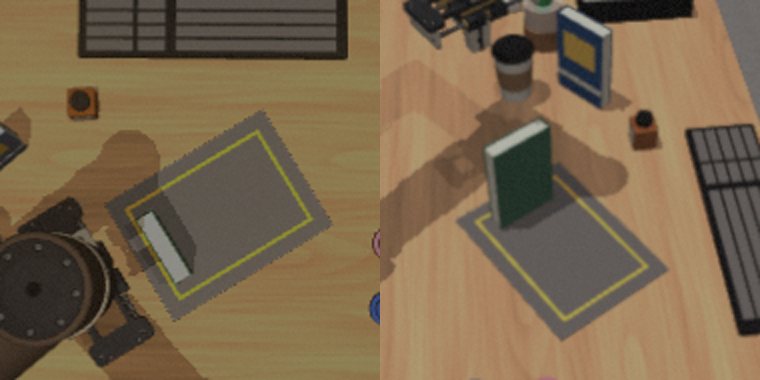

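The gripper is closed and stands behind the front cover, clear of the book and the cup. In the left view the book's top edge is at about (165,247). Next: descend.

>>> send_rows:
  steps:
    - {"dp":[1,2,45],"roll":0,"jaw":0}
    - {"dp":[1,2,90],"roll":0,"jaw":0}
    - {"dp":[1,2,121],"roll":0,"jaw":0}
    - {"dp":[21,2,121],"roll":0,"jaw":0}
    - {"dp":[46,2,121],"roll":0,"jaw":0}

```text
time_s: 3.32
tcp_pos: [0.501, 0.1066, 0.17]
eef_rot: [180.0, -0.0, -58.6]
contact_force: [-0.6, 0.4, 0.9]
gripper_width: 0.0006
gripper_force: 0.0
```

>>> send_rows:
  steps:
    - {"dp":[8,0,0],"roll":0,"jaw":0}
    - {"dp":[14,0,0],"roll":0,"jaw":0}
    - {"dp":[20,0,0],"roll":0,"jaw":0}
    - {"dp":[26,0,0],"roll":0,"jaw":0}
    - {"dp":[31,0,0],"roll":0,"jaw":0}

```text
time_s: 3.95
tcp_pos: [0.517, 0.0809, 0.1698]
eef_rot: [-180.0, -0.0, -58.6]
contact_force: [-0.0, 0.1, 0.3]
gripper_width: 0.0005
gripper_force: 0.0
```

```bash
python3 to.py .536 .0635 .17 -58.6;python3 - <<'E'
from plant import r
import cv2
from h import *
o=[]
for n,x,y in(("top",150,100),("side",170,100)):
    c=r.capture(n);o.append(cv2.resize(c["image"][y:y+190,x:x+190],None,fx=2,fy=2,interpolation=cv2.INTER_CUBIC))
cv2.imwrite("pics/push.png",np.hstack(o))
E
```

```text
t 3.95 pos [0.517  0.0809 0.1698] rot [-180.     -0.    -58.58] dp [24.8 -7.1 -0.2]
roll 0.0
F [-0.   0.1  0.3] w 0.0005
```

View pics/push.png

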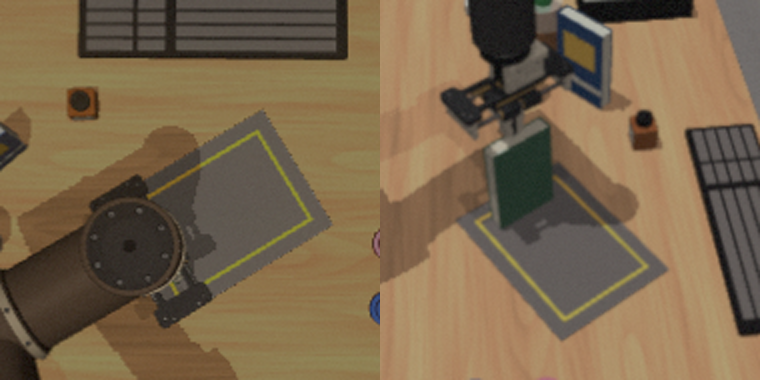

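The fingers are just behind the front cover near its top, and the book still stands unmoved. I'll keep pushing.

>>> send_rows:
  steps:
    - {"dp":[6,0,0],"roll":0,"jaw":0}
    - {"dp":[12,0,0],"roll":0,"jaw":0}
    - {"dp":[18,0,0],"roll":0,"jaw":0}
    - {"dp":[24,0,0],"roll":0,"jaw":0}
    - {"dp":[30,0,0],"roll":0,"jaw":0}

```text
time_s: 4.68
tcp_pos: [0.5328, 0.055, 0.1698]
eef_rot: [180.0, -0.0, -58.6]
contact_force: [-0.6, 0.0, -0.6]
gripper_width: 0.0003
gripper_force: 0.0
```

```bash
python3 to.py .536 .0635 .17 -58.6;python3 - <<'E'
from plant import r
import cv2
from h import *
o=[]
for n,x,y in(("top",150,100),("side",170,100)):
    c=r.capture(n);o.append(cv2.resize(c["image"][y:y+190,x:x+190],None,fx=2,fy=2,interpolation=cv2.INTER_CUBIC))
cv2.imwrite("pics/push2.png",np.hstack(o))
E
```

```text
t 4.67 pos [0.5328 0.055  0.1698] rot [180.    -0.   -58.61] dp [-5.6 -7.2 -0.2]
roll -0.0
F [-0.6  0.  -0.6] w 0.0003
```

View pics/push2.png

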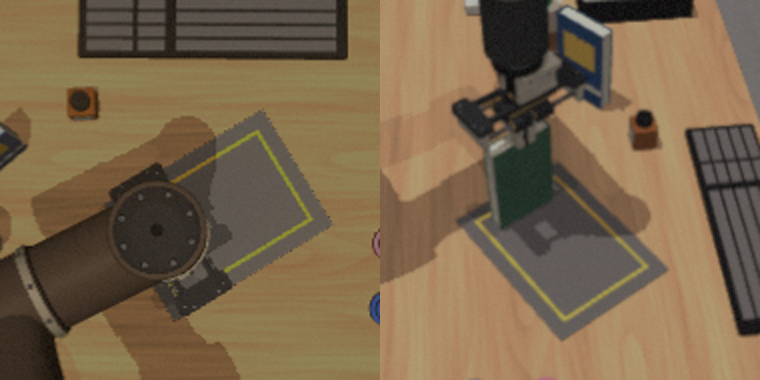

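The book seems to be starting to tilt: its left top corner is at about (490,152) in the side half. I'll go on.

>>> send_rows:
  steps:
    - {"dp":[6,0,0],"roll":0,"jaw":0}
    - {"dp":[12,0,0],"roll":0,"jaw":0}
    - {"dp":[18,0,0],"roll":0,"jaw":0}
    - {"dp":[18,0,0],"roll":0,"jaw":0}
    - {"dp":[18,0,0],"roll":0,"jaw":0}

```text
time_s: 5.4
tcp_pos: [0.5419, 0.04, 0.1697]
eef_rot: [180.0, 0.0, -58.6]
contact_force: [0.1, 0.2, 0.1]
gripper_width: 0.0001
gripper_force: 0.0
```

>>> send_rows:
  steps:
    - {"dp":[0,0,0],"roll":0,"jaw":0}
    - {"dp":[0,0,0],"roll":0,"jaw":0}
    - {"dp":[0,0,0],"roll":0,"jaw":0}

```text
time_s: 5.78
tcp_pos: [0.5419, 0.0402, 0.1698]
eef_rot: [-180.0, 0.0, -58.6]
contact_force: [0.3, 0.0, 0.4]
gripper_width: 0.0005
gripper_force: 0.0
```

```bash
python3 - <<'E'
from plant import r
import cv2
from h import *
o=[]
for n,x,y in(("top",150,100),("side",170,100)):
    c=r.capture(n);o.append(cv2.resize(c["image"][y:y+190,x:x+190],None,fx=2,fy=2,interpolation=cv2.INTER_CUBIC))
cv2.imwrite("pics/push3.png",np.hstack(o))
E
```

```text
(no output)
```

View pics/push3.png

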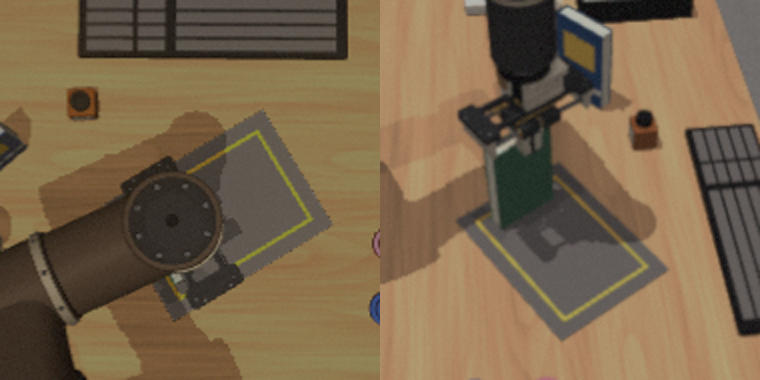

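The picture is ambiguous: the tips have moved about 45 mm past the expected contact and the book seems to stand still. I'll check with green masks against the first picture and a large crop.

```bash
python3 - <<'E'
from plant import r
import cv2,pickle
from h import *
d=pickle.load(open("cam0.pkl","rb"));S0=d["side"]
S=r.capture("side");T=r.capture("top")
def m(c):
    h=cv2.cvtColor(c["image"],cv2.COLOR_BGR2HSV)
    k=cv2.inRange(h,(60,70,20),(95,255,140));k[:150]=0;k[230:]=0;k[:,:215]=0;k[:,290:]=0
    n,l,s,_=cv2.connectedComponentsWithStats(k);i=1+s[1:,4].argmax();return s[i],cv2.boxPoints(cv2.minAreaRect(np.argwhere(l==i)[:,::-1].astype(np.float32))).round(1).tolist()
print(m(S0));print(m(S))
X=np.array([r.get_state()["tcp_pos"]]);X=np.vstack([X,X-[0,0,.014]])
for n,c in(("side",S),("top",T)): print(n,cv2.projectPoints(X,c["rvec"],c["tvec"],c["K"],c["dist"])[0].reshape(-1,2).round(1))
f=lambda im:cv2.resize(im[145:225,210:290],None,fx=5,fy=5,interpolation=cv2.INTER_CUBIC)
cv2.imwrite("pics/cmp.png",np.hstack([f(S0["image"]),f(S["image"])]))
E
```

```text
(array([228, 165,  28,  48, 784], dtype=int32), [[227.0, 166.60000610351562], [253.0, 165.0], [255.8000030517578, 210.60000610351562], [229.8000030517578, 212.10000610351562]])
(array([228, 173,  28,  40, 663], dtype=int32), [[226.8000030517578, 175.8000030517578], [253.0, 172.89999389648438], [257.0, 209.1999969482422], [230.8000030517578, 212.10000610351562]])
side [[243.8 176.3]
 [243.9 179.4]]
top [[242.3 216.7]
 [242.4 216.8]]
```

View pics/cmp.png

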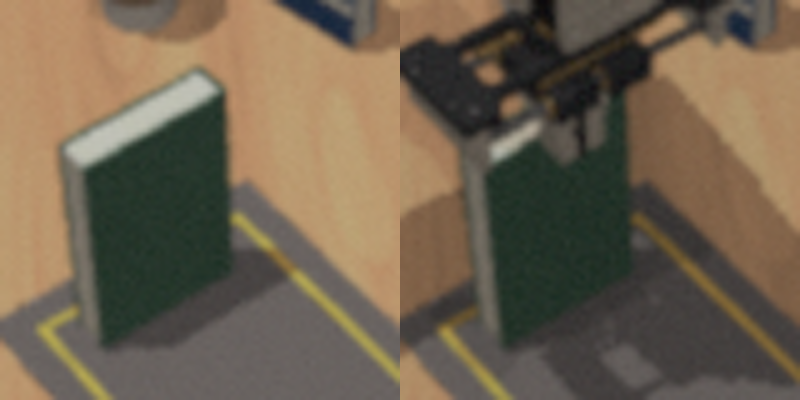

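The outline seems unchanged. I'll project the book model at several tilts and compare it with the visible corners.

```bash
python3 - <<'E'
import pickle
from h import *
d=pickle.load(open("cam0.pkl","rb"));S=d["side"]
u=np.array([.521,-.853,0]);v=np.array([.853,.521,0]);z=np.array([0,0,1.]);piv=np.array([.533,.0562,.003])
for a in(0,4,8,12):
    t=np.radians(a);up=np.cos(t)*z+np.sin(t)*u;b=-np.cos(t)*u+np.sin(t)*z
    X=np.array([piv+s*.0555*v+h*.178*up+k*.028*b for s,h,k in((-1,0,0),(-1,1,0),(-1,1,1),(1,1,0),(1,1,1),(1,0,0))])
    p=cv2.projectPoints(X,S["rvec"],S["tvec"],S["K"],S["dist"])[0].reshape(-1,2)
    print(a,((p-[210,145])*5).round().astype(int).tolist())
from plant import r
im=r.capture("side")["image"]; im0=S["image"]
for y in (176,180,185,190): print(y,im0[y,222:234].tolist(),"\n   ",im[y,222:234].tolist())
E
```

```text
0 [[98, 347], [78, 167], [53, 141], [223, 88], [197, 63], [230, 270]]
4 [[98, 347], [89, 179], [64, 151], [235, 99], [209, 72], [230, 270]]
8 [[98, 347], [101, 192], [75, 162], [247, 112], [221, 83], [230, 270]]
12 [[98, 347], [113, 207], [86, 174], [259, 125], [233, 94], [230, 270]]
176 [[91, 107, 115], [119, 129, 133], [147, 157, 160], [170, 181, 181], [175, 187, 185], [174, 188, 186], [167, 180, 176], [150, 163, 157], [126, 139, 131], [91, 103, 91], [65, 76, 63], [52, 62, 47]] 
    [[73, 87, 96], [77, 87, 93], [77, 86, 92], [76, 85, 91], [82, 90, 98], [86, 94, 100], [120, 130, 129], [137, 148, 144], [118, 130, 124], [86, 98, 86], [61, 70, 58], [48, 57, 43]]
180 [[87, 111, 128], [91, 104, 107], [101, 110, 117], [97, 109, 114], [82, 92, 93], [50, 60, 49], [41, 51, 35], [41, 53, 35], [47, 57, 43], [43, 54, 38], [37, 49, 31], [40, 51, 35]] 
    [[74, 94, 111], [84, 95, 99], [95, 105, 111], [94, 104, 110], [74, 83, 83], [50, 59, 51], [43, 53, 39], [36, 47, 31], [39, 49, 33], [40, 52, 34], [35, 48, 32], [39, 51, 35]]
185 [[89, 121, 150], [86, 102, 111], [98, 109, 114], [99, 109, 116], [87, 96, 99], [63, 73, 68], [49, 58, 44], [43, 54, 38], [43, 54, 38], [43, 56, 40], [44, 55, 37], [43, 54, 38]] 
    [[62, 81, 100], [71, 83, 88], [91, 101, 106], [94, 104, 109], [83, 93, 95], [60, 70, 63], [39, 50, 35], [41, 50, 34], [39, 51, 34], [39, 49, 36], [35, 47, 34], [39, 51, 34]]
190 [[103, 143, 180], [93, 122, 147], [87, 100, 106], [103, 113, 120], [101, 111, 118], [78, 89, 90], [47, 59, 47], [41, 53, 36], [45, 56, 37], [38, 48, 30], [40, 52, 39], [42, 53, 34]] 
    [[69, 94, 121], [67, 85, 101], [82, 91, 96], [94, 104, 111], [93, 106, 111], [77, 86, 88], [44, 55, 44], [40, 50, 34], [40, 51, 37], [44, 53, 39], [41, 50, 36], [37, 49, 30]]
```

```bash
python3 - <<'E'
import pickle
from h import *
d=pickle.load(open("cam0.pkl","rb"))
for n in("top","side"):
    c=d[n]
    for (x,y) in((.542,.040),(.517,.081),(.479,.151)):
        X=np.array([[x,y,z] for z in(.156,.17,.3,.4,.5)]);print(n,x,y,cv2.projectPoints(X,c["rvec"],c["tvec"],c["K"],c["dist"])[0].reshape(-1,2).round(1).tolist())
from plant import r
s=r.get_state();print(s["joints"].round(2),s["contact_force"].round(2),s["moment"].round(3))
E
```

```text
top 0.542 0.04 [[242.5, 216.8], [242.4, 216.6], [241.1, 215.1], [239.9, 213.6], [238.4, 211.9]]
top 0.517 0.081 [[228.3, 225.3], [228.0, 225.3], [225.2, 224.6], [222.6, 224.0], [219.5, 223.3]]
top 0.479 0.151 [[204.0, 238.3], [203.5, 238.4], [198.1, 239.1], [193.2, 239.8], [187.2, 240.5]]
side 0.542 0.04 [[244.0, 179.4], [243.8, 176.3], [241.9, 145.4], [240.2, 118.4], [238.3, 88.1]]
side 0.517 0.081 [[235.2, 170.6], [234.9, 167.6], [232.4, 136.7], [230.2, 109.8], [227.8, 79.7]]
side 0.479 0.151 [[222.4, 156.4], [222.0, 153.3], [218.7, 122.5], [215.9, 95.9], [212.8, 66.3]]
[ 24.9   10.16 -19.64  -0.   -60.2    6.5 ] [-0.59 -0.09  0.31] [-0.037  0.182 -0.019]
```

The book is upright and unmoved, yet the tips are reported past it, so the tip height is in doubt. I'll lift straight up and check the tip height before trying again.

>>> send_rows:
  steps:
    - {"dp":[0,0,-30],"roll":0,"jaw":0}
    - {"dp":[0,0,-60],"roll":0,"jaw":0}
    - {"dp":[0,0,-60],"roll":0,"jaw":0}

```text
time_s: 6.4
tcp_pos: [0.5433, 0.0404, 0.2323]
eef_rot: [-179.7, -0.1, -58.6]
contact_force: [0.3, 0.3, -0.4]
gripper_width: 0.0007
gripper_force: 0.0
```

```bash
python3 - <<'E'
import pickle
from h import *
from plant import r
d=pickle.load(open("cam0.pkl","rb"))["side"]
S=r.capture("side");im=S["image"];X=r.get_state()["tcp_pos"];print(X.round(4))
Y=np.array([X,X-[0,0,.014]]);p=cv2.projectPoints(Y,S["rvec"],S["tvec"],S["K"],S["dist"])[0].reshape(-1,2);print(p.round(1))
c=cv2.resize(im[125:225,205:285],None,fx=5,fy=5,interpolation=cv2.INTER_CUBIC)
o=c.copy()
for q in p: cv2.circle(o,tuple(((q-[205,125]+.5)*5).astype(int)),4,(0,0,255),-1)
cv2.imwrite("pics/lift.png",np.hstack([c,o]))
g=lambda i:i[205:216,225:235].astype(int).mean(2)
print(abs(g(d["image"])-g(im)).mean())
E
```

```text
[0.5424 0.0403 0.2307]
[[243.  162.4]
 [243.2 165.6]]
9.512121212121214
```

View pics/lift.png

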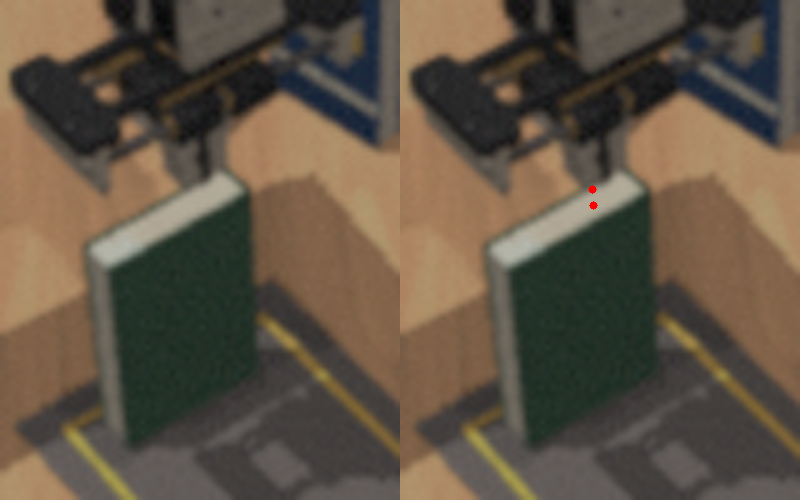

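The fingertips sit about 5 px (roughly 24 mm) higher in the picture than the stated TCP implies, so they skimmed over the book's top edge. The book has not been touched. I'll go back over it and push about 27 mm lower.

>>> send_rows:
  steps:
    - {"dp":[-40,0,0],"roll":0,"jaw":0}
    - {"dp":[-85,0,0],"roll":0,"jaw":0}
    - {"dp":[-125,0,0],"roll":0,"jaw":0}
    - {"dp":[-125,0,45],"roll":0,"jaw":0}
    - {"dp":[-125,0,87],"roll":0,"jaw":0}

```text
time_s: 7.08
tcp_pos: [0.476, 0.1472, 0.1412]
eef_rot: [-180.0, 0.0, -58.5]
contact_force: [0.1, -0.1, -1.1]
gripper_width: 0.0005
gripper_force: 0.0
```

>>> send_rows:
  steps:
    - {"dp":[20,0,0],"roll":0,"jaw":0}
    - {"dp":[38,0,0],"roll":0,"jaw":0}
    - {"dp":[50,0,0],"roll":0,"jaw":0}
    - {"dp":[58,0,0],"roll":0,"jaw":0}
    - {"dp":[66,0,0],"roll":0,"jaw":0}

```text
time_s: 7.7
tcp_pos: [0.5112, 0.0901, 0.1427]
eef_rot: [180.0, 0.0, -58.6]
contact_force: [-0.3, 0.1, 0.2]
gripper_width: 0.0003
gripper_force: 0.0
```

```bash
cat > chk.py <<'E'
import pickle
from h import *
from plant import r
S=r.capture("side");im=S["image"];cv2.imwrite("pics/last_side.png",im)
def m(i):
    h=cv2.cvtColor(i,cv2.COLOR_BGR2HSV);k=cv2.inRange(h,(60,70,20),(95,255,140));k[:150]=0;k[260:]=0;k[:,:215]=0;k[:,300:]=0
    n,l,s,_=cv2.connectedComponentsWithStats(k);j=1+s[1:,4].argmax();ys=np.argwhere(l==j)
    return s[j].tolist(),[(int(y),int(ys[ys[:,0]==y,1].min())) for y in range(ys[:,0].min(),ys[:,0].max(),6)]
print(m(pickle.load(open("cam0.pkl","rb"))["side"]["image"]));print(m(im))
s=r.get_state();print(s["tcp_pos"].round(4),s["contact_force"].round(2))
E
python3 chk.py
```

```text
([228, 165, 28, 48, 784], [(165, 253), (171, 243), (177, 232), (183, 228), (189, 229), (195, 230), (201, 230), (207, 231)])
([228, 165, 28, 48, 770], [(165, 253), (171, 243), (177, 233), (183, 229), (189, 229), (195, 230), (201, 231), (207, 231)])
[0.5116 0.0897 0.1427] [0.33 0.22 0.24]
```

>>> send_rows:
  steps:
    - {"dp":[5,0,0],"roll":0,"jaw":0}
    - {"dp":[10,0,0],"roll":0,"jaw":0}
    - {"dp":[15,0,0],"roll":0,"jaw":0}
    - {"dp":[15,0,0],"roll":0,"jaw":0}

```text
time_s: 8.25
tcp_pos: [0.5191, 0.0774, 0.1427]
eef_rot: [180.0, -0.0, -58.6]
contact_force: [0.2, 0.2, 0.2]
gripper_width: 0.0004
gripper_force: 0.0
```

```bash
python3 chk.py
```

```text
([228, 165, 28, 48, 784], [(165, 253), (171, 243), (177, 232), (183, 228), (189, 229), (195, 230), (201, 230), (207, 231)])
([231, 169, 26, 43, 621], [(169, 256), (175, 246), (181, 235), (187, 231), (193, 231), (199, 231), (205, 231)])
[0.519  0.0775 0.1427] [ 0.15  0.47 -0.09]
```

It's tilting now, by about 5°, with the foot unmoved. I'll push a little further.

>>> send_rows:
  steps:
    - {"dp":[5,0,0],"roll":0,"jaw":0}
    - {"dp":[10,0,0],"roll":0,"jaw":0}
    - {"dp":[15,0,0],"roll":0,"jaw":0}
    - {"dp":[18,0,0],"roll":0,"jaw":0}
    - {"dp":[18,0,0],"roll":0,"jaw":0}

```text
time_s: 8.93
tcp_pos: [0.5285, 0.062, 0.1427]
eef_rot: [180.0, 0.0, -58.6]
contact_force: [-1.0, 0.8, -0.0]
gripper_width: 0.0005
gripper_force: 0.0
```

```bash
python3 chk.py
```

```text
([228, 165, 28, 48, 784], [(165, 253), (171, 243), (177, 232), (183, 228), (189, 229), (195, 230), (201, 230), (207, 231)])
([238, 202, 25, 9, 43], [(202, 262), (208, 238)])
[0.5284 0.0621 0.1427] [ 0.   -0.42  0.02]
```

It has gone over. I'll raise straight up and swing towards the button side, then look.

>>> send_rows:
  steps:
    - {"dp":[-8,0,-45],"roll":0,"jaw":0}
    - {"dp":[-8,0,-90],"roll":0,"jaw":0}
    - {"dp":[20,0,-110],"roll":0,"jaw":0}
    - {"dp":[60,-20,-110],"roll":0,"jaw":0}
    - {"dp":[105,-45,-110],"roll":0,"jaw":0}

```text
time_s: 9.6
tcp_pos: [0.6225, -0.0042, 0.254]
eef_rot: [-179.9, -0.0, -58.5]
contact_force: [0.1, 0.7, 0.0]
gripper_width: 0.0003
gripper_force: 0.0
```

```bash
python3 to.py .503 -.380 .25 -58.6
```

```text
t 9.6 pos [ 0.6225 -0.0042  0.254 ] rot [-1.7988e+02 -2.0000e-02 -5.8530e+01] dp [258.2 298.1   3.4]
roll 0.001
F [0.1 0.7 0. ] w 0.0003
```

>>> send_rows:
  steps:
    - {"dp":[30,35,0],"roll":0,"jaw":0}
    - {"dp":[65,75,0],"roll":0,"jaw":0}
    - {"dp":[98,115,0],"roll":0,"jaw":0}
    - {"dp":[131,152,0],"roll":0,"jaw":0}
    - {"dp":[164,190,0],"roll":0,"jaw":0}

```text
time_s: 10.22
tcp_pos: [0.5441, -0.2442, 0.2529]
eef_rot: [-180.0, -0.0, -58.6]
contact_force: [0.5, -0.4, -0.3]
gripper_width: 0.0003
gripper_force: 0.0
```

>>> send_rows:
  steps:
    - {"dp":[32,36,0],"roll":0,"jaw":0}
    - {"dp":[63,72,0],"roll":0,"jaw":0}
    - {"dp":[94,108,0],"roll":0,"jaw":0}
    - {"dp":[94,108,40],"roll":0,"jaw":0}
    - {"dp":[94,108,60],"roll":0,"jaw":0}

```text
time_s: 10.85
tcp_pos: [0.5003, -0.3796, 0.1905]
eef_rot: [179.9, 0.1, -58.7]
contact_force: [-1.4, 0.3, 0.3]
gripper_width: 0.0009
gripper_force: 0.0
```

```bash
python3 to.py .503 -.380 .05 -58.6; python3 - <<'E'
from plant import r
import pickle,cv2
from h import *
T=r.capture("top");S=r.capture("side");pickle.dump((T,S),open("c1.pkl","wb"))
k=lambda i,x,y,w,h:cv2.resize(i[y:y+h,x:x+w],None,fx=3,fy=3,interpolation=cv2.INTER_CUBIC)
cv2.imwrite("pics/fallen.png",np.hstack([k(T["image"],195,148,130,190),k(S["image"],200,160,130,190)]))
for c in(T,S):
    X=r.get_state()["tcp_pos"];print(cv2.projectPoints(np.array([X,X-[0,0,.014]]),c["rvec"],c["tvec"],c["K"],c["dist"])[0].reshape(-1,2).round(1).tolist())
E
```

```text
t 10.85 pos [ 0.5003 -0.3796  0.1905] rot [ 1.7994e+02  1.3000e-01 -5.8700e+01] dp [  2.1  -2.3 140.5]
roll -0.002
F [-1.4  0.3  0.3] w 0.0009
[[389.2, 231.8], [387.8, 231.8]]
[[239.2, 296.1], [239.5, 298.8]]
```

View pics/fallen.png

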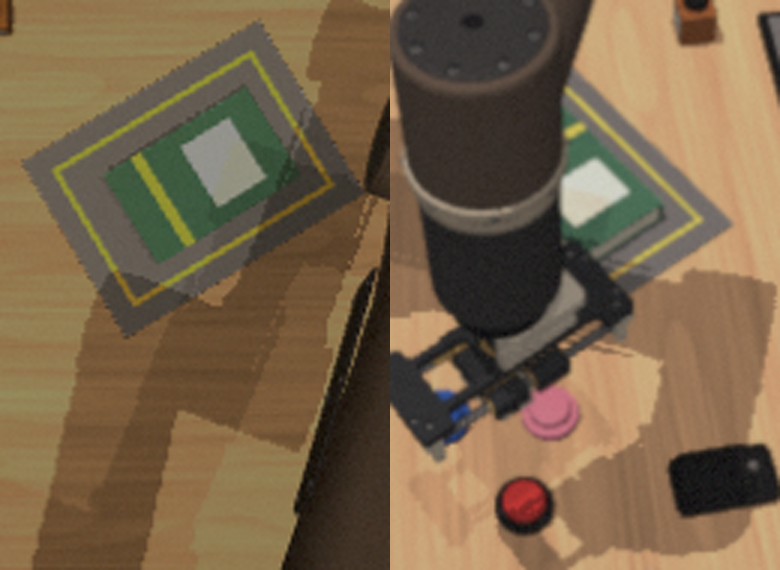

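The book lies flat, front cover up with the yellow band and white panel showing. It is well inside the yellow frame: left crop, book (107–298, 87–262) against frame (54–333, 54–304). Next: the red button at (0.503, −0.380).

>>> send_rows:
  steps:
    - {"dp":[2,-2,50],"roll":0,"jaw":0}
    - {"dp":[2,-2,95],"roll":0,"jaw":0}
    - {"dp":[2,-2,120],"roll":0,"jaw":0}
    - {"dp":[2,-2,125],"roll":0,"jaw":0}
    - {"dp":[2,-2,130],"roll":0,"jaw":0}

```text
time_s: 11.58
tcp_pos: [0.5055, -0.3805, 0.0642]
eef_rot: [-179.9, -0.1, -58.6]
contact_force: [-0.2, -0.1, 0.4]
gripper_width: 0.0005
gripper_force: 0.0
```

>>> send_rows:
  steps:
    - {"dp":[0,0,5],"roll":0,"jaw":0}
    - {"dp":[0,0,8],"roll":0,"jaw":0}
    - {"dp":[0,0,11],"roll":0,"jaw":0}
    - {"dp":[0,0,11],"roll":0,"jaw":0}

```text
time_s: 12.08
tcp_pos: [0.5042, -0.3801, 0.0517]
eef_rot: [180.0, 0.0, -58.6]
contact_force: [-0.4, -0.3, -0.1]
gripper_width: 0.0001
gripper_force: 0.0
```

```bash
python3 to.py .5025 -.380 .05 -58.6
```

```text
t 12.07 pos [ 0.5042 -0.3801  0.0517] rot [ 1.7999e+02  1.0000e-02 -5.8600e+01] dp [-0.9  1.4  1.7]
roll -0.0
F [-0.4 -0.3 -0.1] w 0.0001
```

>>> send_rows:
  steps:
    - {"dp":[-1,1,3],"roll":0,"jaw":0}
    - {"dp":[-1,1,6],"roll":0,"jaw":0}
    - {"dp":[-1,1,8],"roll":0,"jaw":0}
    - {"dp":[-1,1,8],"roll":0,"jaw":0}

```text
time_s: 12.58
tcp_pos: [0.5028, -0.3797, 0.0435]
eef_rot: [180.0, 0.0, -58.6]
contact_force: [0.1, -0.8, 1.0]
gripper_width: 0.0009
gripper_force: 0.0
```

>>> send_rows:
  steps:
    - {"dp":[0,0,3],"roll":0,"jaw":0}
    - {"dp":[0,0,5],"roll":0,"jaw":0}
    - {"dp":[0,0,5],"roll":0,"jaw":0}

```text
time_s: 12.95
tcp_pos: [0.5028, -0.3797, 0.0385]
eef_rot: [180.0, 0.0, -58.6]
contact_force: [-0.5, 0.2, 0.6]
gripper_width: 0.0003
gripper_force: 0.0
```

>>> send_rows:
  steps:
    - {"dp":[0,0,3],"roll":0,"jaw":0}
    - {"dp":[0,0,5],"roll":0,"jaw":0}
    - {"dp":[0,0,5],"roll":0,"jaw":0}

```text
time_s: 13.32
tcp_pos: [0.5027, -0.3797, 0.0335]
eef_rot: [180.0, 0.0, -58.6]
contact_force: [0.1, -0.0, 0.2]
gripper_width: 0.0004
gripper_force: 0.0
```

>>> send_rows:
  steps:
    - {"dp":[0,0,2],"roll":0,"jaw":0}
    - {"dp":[0,0,4],"roll":0,"jaw":0}
    - {"dp":[0,0,4],"roll":0,"jaw":0}

```text
time_s: 13.7
tcp_pos: [0.5027, -0.3797, 0.0295]
eef_rot: [180.0, 0.0, -58.6]
contact_force: [-0.4, 0.1, 0.1]
gripper_width: 0.0004
gripper_force: 0.0
```

>>> send_rows:
  steps:
    - {"dp":[0,0,2],"roll":0,"jaw":0}
    - {"dp":[0,0,4],"roll":0,"jaw":0}
    - {"dp":[0,0,4],"roll":0,"jaw":0}

```text
time_s: 14.08
tcp_pos: [0.5027, -0.3797, 0.0255]
eef_rot: [180.0, 0.0, -58.6]
contact_force: [-1.3, 0.8, -0.3]
gripper_width: 0.0002
gripper_force: 0.0
```

>>> send_rows:
  steps:
    - {"dp":[0,0,2],"roll":0,"jaw":0}
    - {"dp":[0,0,4],"roll":0,"jaw":0}
    - {"dp":[0,0,4],"roll":0,"jaw":0}

```text
time_s: 14.45
tcp_pos: [0.5027, -0.3797, 0.0215]
eef_rot: [180.0, 0.0, -58.6]
contact_force: [0.4, -0.0, 0.6]
gripper_width: 0.0003
gripper_force: 0.0
```

>>> send_rows:
  steps:
    - {"dp":[0,0,2],"roll":0,"jaw":0}
    - {"dp":[0,0,4],"roll":0,"jaw":0}
    - {"dp":[0,0,4],"roll":0,"jaw":0}

```text
time_s: 14.82
tcp_pos: [0.5027, -0.3797, 0.0175]
eef_rot: [180.0, 0.0, -58.6]
contact_force: [-0.5, 0.0, 1.1]
gripper_width: 0.0005
gripper_force: 0.0
```

>>> send_rows:
  steps:
    - {"dp":[0,0,2],"roll":0,"jaw":0}
    - {"dp":[0,0,3],"roll":0,"jaw":0}
    - {"dp":[0,0,3],"roll":0,"jaw":0}

```text
time_s: 15.2
tcp_pos: [0.5028, -0.3797, 0.0146]
eef_rot: [180.0, 0.0, -58.6]
contact_force: [-0.5, -0.7, -0.3]
gripper_width: 0.0002
gripper_force: 0.0
```

```bash
cat > red.py <<'E'
import pickle
from h import *
from plant import r
d=pickle.load(open("cam0.pkl","rb"))["side"]["image"];im=r.capture("side")["image"]
def k(i):
    h=cv2.cvtColor(i,cv2.COLOR_BGR2HSV).astype(int)
    q=np.where(((h[...,0]<8)|(h[...,0]>172))&(h[...,1]>150)&(h[...,2]>50),"R",np.where(h[...,2]<45,"#",np.where(h[...,1]<60,"g",".")))
    return ["".join(x) for x in q[308:342,225:268]]
for a,b in zip(k(d),k(im)): print(a,b)
E
python3 red.py
```

```text
........................................... #######################ggggggggggg......ggg
........................................... g###...############gggggggggggggg......ggg.
........................................... g##.....###...#gggggggggggggggg##....ggg...
........................................... #.....#####....gggggggggggggg#####g.ggg....
........................................... .....gg#g###....gggggggggggg#######ggg.....
........................................... ....#g#######...ggggggggggg#########.......
........................................... ....##gggg#####gggggggggg###########g......
........................................... .....###gg#####ggggggggg#############......
........................................... .....##g#gg#####gggggggg#############......
........................................... .....g####g#####ggggg.g...##########.......
........................................... ......g###gg#####ggg..gg...#######.........
........................................... .......##ggggg####g..##ggg..#####..........
................RRRRRRR.................... 
[... 1191 characters left out ...]
..........####.....#####................ gggggg.......####..R..#####................
..............############................. gg#gg.........############.................
................########................... ##..............#########..................
...................#....................... g..................##......................
........................................... ...........................................
........................................... ...........................................
........................................... ...........................................
........................................... g..........................................
```

The fingers are over the button's middle and not yet pressing. I'll keep going in small steps.

>>> send_rows:
  steps:
    - {"dp":[0,0,2],"roll":0,"jaw":0}
    - {"dp":[0,0,3],"roll":0,"jaw":0}
    - {"dp":[0,0,3],"roll":0,"jaw":0}

```text
time_s: 15.62
tcp_pos: [0.5028, -0.3797, 0.0116]
eef_rot: [180.0, 0.0, -58.6]
contact_force: [0.7, 0.8, 0.0]
gripper_width: 0.0005
gripper_force: 0.0
```

>>> send_rows:
  steps:
    - {"dp":[0,0,2],"roll":0,"jaw":0}
    - {"dp":[0,0,3],"roll":0,"jaw":0}
    - {"dp":[0,0,3],"roll":0,"jaw":0}

```text
time_s: 16.0
tcp_pos: [0.503, -0.3798, 0.0088]
eef_rot: [-180.0, -0.0, -58.6]
contact_force: [-0.3, 0.2, 1.5]
gripper_width: 0.0003
gripper_force: 0.9
```

Contact is beginning.

>>> send_rows:
  steps:
    - {"dp":[0,0,2],"roll":0,"jaw":0}
    - {"dp":[0,0,3],"roll":0,"jaw":0}
    - {"dp":[0,0,3],"roll":0,"jaw":0}

```text
time_s: 16.38
tcp_pos: [0.503, -0.3798, 0.0059]
eef_rot: [-180.0, -0.0, -58.6]
contact_force: [-0.9, 0.4, 3.6]
gripper_width: 0.0004
gripper_force: 1.7
```

>>> send_rows:
  steps:
    - {"dp":[0,0,2],"roll":0,"jaw":0}
    - {"dp":[0,0,3],"roll":0,"jaw":0}
    - {"dp":[0,0,3],"roll":0,"jaw":0}

```text
time_s: 16.75
tcp_pos: [0.5031, -0.3798, 0.0035]
eef_rot: [-180.0, -0.0, -58.6]
contact_force: [-1.9, 2.3, 9.6]
gripper_width: 0.0006
gripper_force: 4.8
```

>>> send_rows:
  steps:
    - {"dp":[0,0,1],"roll":0,"jaw":0}
    - {"dp":[0,0,1],"roll":0,"jaw":0}
    - {"dp":[0,0,1],"roll":0,"jaw":0}

```text
time_s: 17.12
tcp_pos: [0.5031, -0.3799, 0.0033]
eef_rot: [-180.0, -0.1, -58.6]
contact_force: [-2.9, 3.2, 15.4]
gripper_width: 0.0001
gripper_force: 8.1
```

>>> send_rows:
  steps:
    - {"dp":[0,0,-5],"roll":0,"jaw":0}
    - {"dp":[0,0,-15],"roll":0,"jaw":0}
    - {"dp":[0,0,-60],"roll":0,"jaw":0}
    - {"dp":[0,0,-115],"roll":0,"jaw":0}
    - {"dp":[0,0,-170],"roll":0,"jaw":0}

```text
time_s: 17.75
tcp_pos: [0.5023, -0.3795, 0.1732]
eef_rot: [180.0, 0.1, -58.6]
contact_force: [1.9, -0.7, -0.5]
gripper_width: 0.0008
gripper_force: 0.0
```

>>> send_rows:
  steps:
    - {"dp":[40,0,0],"roll":0,"jaw":0}
    - {"dp":[80,0,0],"roll":0,"jaw":0}
    - {"dp":[120,0,0],"roll":0,"jaw":0}
    - {"dp":[120,0,0],"roll":0,"jaw":0}

```text
time_s: 18.25
tcp_pos: [0.5655, -0.4838, 0.1697]
eef_rot: [179.9, 0.1, -58.7]
contact_force: [-1.5, 0.5, -1.3]
gripper_width: 0.0
gripper_force: 0.0
```

```bash
python3 - <<'E'
import pickle
from h import *
from plant import r
d=pickle.load(open("cam0.pkl","rb"));T,S=r.capture("top"),r.capture("side")
def box(c,lo,hi,x,y,w,h):
    k=cv2.inRange(cv2.cvtColor(c["image"],cv2.COLOR_BGR2HSV),lo,hi)[y:y+h,x:x+w];k=cv2.morphologyEx(k,cv2.MORPH_CLOSE,np.ones((11,11)));p=np.argwhere(k)[:,::-1]+[x,y]
    return p
p=box(T,(55,90,40),(95,255,255),200,150,115,105)
q=cv2.boxPoints(cv2.minAreaRect(p.astype(np.float32)));X=plane(T,q,.031)-[.580,-.0105,0]
print("book in frame x,y:",np.c_[X@[.521,-.853,0],X@[.853,.521,0]].round(3).tolist())
for n,c in(("top",T),("side",S)):
    D=cv2.absdiff(c["image"],d[n]["image"]).max(2);
    for nm,P in dict(blue=(.60,.24,.05),cup=(.52,.27,.06),ink=(.68,.12,.03),mouse=(.64,-.37,.02),button=(.503,-.38,.015)).items():
        u=cv2.projectPoints(np.array([P]),c["rvec"],c["tvec"],c["K"],c["dist"])[0].reshape(2).astype(int);print(n,nm,u,D[u[1]-8:u[1]+8,u[0]-8:u[0]+8].mean().round(1),end="; ")
print();s=r.get_state();print(s["time_s"],s["contact_force"].round(1))
E
python3 red.py
```

```text
book in frame x,y: [[-0.072, -0.012], [0.091, 0.049], [0.122, -0.033], [-0.041, -0.094]]
top blue [179 198] 16.0; top cup [169 224] 16.1; top ink [218 174] 16.2; top mouse [371 188] 32.4; top button [374 230] 46.6; side blue [257 157] 113.8; side cup [234 151] 108.0; side ink [283 183] 92.9; side mouse [292 317] 79.0; side button [243 326] 53.8; 
18.35 [-0.2  0.1 -0.5]
........................................... ..............................#############
........................................... ..............................g############
........................................... ...............................############
........................................... .............................gg############
........................................... ............................ggg############
........................................... ...........................gg##g###########
........................................... .........................ggggggg###########
........................................... .........................gggggg############
........................
[... 1563 characters left out ...]
..........####.....#####................ .....gggggggggggggggggg####........gggg####
..............############................. ......gggggggggggggggggg##........ggg######
................########................... .......gggggggggggggggggg.......ggggg.....g
...................#....................... .......gggggggggggggggggg......ggggg.......
........................................... ........gggggggggggggggggg...ggggg.........
........................................... .........gggggggggggggggggggggg#g.......g..
........................................... .........ggggggggggggggggggggggg.......ggg.
........................................... ..........gggggggggggggggggggg.......gggg..
```

>>> send_rows:
  steps:
    - {"dp":[0,0,-50],"roll":0,"jaw":0}
    - {"dp":[0,0,-100],"roll":0,"jaw":0}
    - {"dp":[-50,0,-100],"roll":0,"jaw":0}
    - {"dp":[-100,0,-100],"roll":0,"jaw":0}
    - {"dp":[-100,0,-100],"roll":0,"jaw":0}

```text
time_s: 19.02
tcp_pos: [0.5114, -0.3937, 0.2739]
eef_rot: [-179.9, -0.1, -58.5]
contact_force: [0.1, -1.2, -0.1]
gripper_width: 0.0004
gripper_force: 0.0
```

```bash
python3 - <<'E'
from plant import r
import pickle
from h import *
T=pickle.load(open("c1.pkl","rb"))[0]
q=(np.array([(107,175),(248,87),(298,172),(158,262)])+.5)/3-.5+[195,148]
X=plane(T,q,.031)-[.580,-.0105,0];print("book in frame:",np.c_[X@[.521,-.853,0],X@[.853,.521,0]].round(3).tolist())
print(r.get_state()["time_s"],r.get_state()["contact_force"].round(1));print(r.close_job())
E
```

```text
book in frame: [[-0.079, 0.048], [0.097, 0.051], [0.095, -0.054], [-0.08, -0.058]]
19.025 [ 0.1 -1.2 -0.1]
the job is handed in; nothing more can be done
None
```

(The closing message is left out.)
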